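# Load the bench shaker and seat its carrier plate

## Task

Stand the round and the square metal sample block upright in the matching nests of the shaker's carrier plate, fully home, and let go of them. Then turn the quarter-turn fastener on the plate clockwise until its slot lines up with the two index marks, and only then press the sprung plate all the way down against the shaker's frame. Finish while holding it pressed down: do not let it rise again; leave the bottle, the beaker and the tube rack where they are.

Things in the scene. Friction and masses are not known exactly. Their poses are not given: they have to be found in the camera images.
- round_block_mid (a point): centre (half-way up) of the loose round aluminium sample block: an upright cylinder 48 mm in diameter, 60 mm tall, with five small wells drawn on top, about 0.15 kg; z is its axis
- square_block_mid (a point): centre (half-way up) of the loose square aluminium sample block: an upright block 40 x 40 mm, 60 mm tall, with four small wells drawn on top, about 0.15 kg; its x and y axes are square to its side faces, z up
- round_nest (a point): mouth centre, level with the plate's top face, of the round nest (54 mm diameter, 15 mm deep, flat floor, chamfered rim) in the carrier plate; a block fully home stands 45 mm above the plate. Axes are the plate's: x from the edge nearest the robot to the far edge, y to the left. Moves down with the plate
- square_nest (a point): mouth centre, level with the plate's top face, of the square nest (46 x 46 mm, sides along the plate's x and y, 15 mm deep, flat floor, chamfered rim), 120 mm beside the round nest along the plate's -y. Same axes
- fastener_grip (a point): on the upright axis of the steel fastener, 18 mm above the plate's top, near the plate's edge towards the robot (110 mm along -x from midway between the nests): a disc 44 mm across, 6 mm high, lying on the plate, and on it an upright grip bar 40 mm long, 12 mm thick, 24 mm high (top 30 mm above the plate), the dark slot along its top. The bar's length is this point's y axis
- fastener (a joint): turn, rad: 0 = bar along the plate's y, grows clockwise from above, 1.571 = slot lined up with the two dark index marks on the plate either side of the disc, along the plate's x; stops at 0 and 2.0. Light friction (0.06 N m), stays where left. A key below lets the plate go down only when the slot is lined up to about 0.2 rad; else it is stopped after 1 to 2 mm
- carrier_plate (a joint): downward travel, m: 0 = raised, 0.008 = all the way down against the frame (stop). A grey panel 220 x 260 x 20 mm sliding straight up and down on the shaker; its top face is 93 mm above the work surface when raised. Springs lift it: with the blocks on, pressing down takes about 5 N at the top, 9 N at the bottom; it rises when let go
- shaker_base (a point): centre of the underside of the fixed white shaker housing, 250 x 290 mm (x, y) and 65 mm high, on the work surface; its axes are the plate's, the plate is centred over it
- reagent_bottle_mid (a point): bystander: white bottle with a green cap, 64 mm diameter, 150 mm tall; point 75 mm up its axis
- beaker_mid (a point): bystander: glass beaker 70 mm diameter, 85 mm tall; point 42 mm up its axis
- tube_rack_mid (a point): bystander: white tube rack 90 x 140 mm, 93 mm tall with its tubes; point at its centre 28 mm up
Not all that is in view belongs to the job. What is shaped like the part that bears square_block_mid but purple or yellow is not meant. Leave any blue look-alike of the part that bears round_block_mid alone.

How it is judged:
By the outcome, as a careful person would: the job done as asked, in the order asked, and still so for the second after the job is handed in, while the arm keeps its last pose, push and grip.
It also fails if it takes over 67 s, if anything falls off the work surface, if the arm or the gripper's body presses on something with over 40 N, if the wrist force passes 120 N, or if a joint passes its speed limit or range.

## Robot

A 6-joint arm with a two-finger parallel gripper is mounted at the origin on the work surface. World frame = base frame: x ahead of the robot, y to its left, z up, the work surface at z = 0. Lengths are in m, angles in rad, forces in N, time in s.
With the tool pointing down it reaches from about 0.35 to 0.975 m from the base axis. Payload 7.1 kg.
Tool frame: the origin (TCP) lies on the centre line of the jaws, within the pads' length; the fingertips stand 17 mm ahead of it and the grasp point (between the pads) lies 2 mm behind it; z points along the fingers, y is the line along which they close (so a half turn about z gives the same grasp; the last joint's range is limited). The gripper opens to 88 mm and grips with 3 to 60 N. Pads are 20 mm wide; open, the fingers measure 115 mm over their backs; the gripper's body (75 mm by 178 mm) begins 61 mm behind the grasp point.
Start: joints at [1.206, 0.423, 1.63, -0, 1.089, -0.019], TCP at [0.212, 0.588, 0.24] pointing down, gripper open.
Joint ranges: [-3, 3], [-0.9, 2.11], [0.09, 2.58], [-1.31, 4.45], [0.11, 2.69], [-2.54, 2.54]. Speed limits (rad/s): [2.39, 2.39, 3.01, 3.14, 3.14, 3.14].

## Interface

Orientations are given as a rotation vector (axis times angle).
In Python, from workcell import * gives the robot as it stands. The module is installed in compiled form; this text tells all that it offers.
- The arm moves only by the shell command python3 -m pendant 'ROWS'. ROWS is JSON, a list of rows, each an object of numbers: "x", "y", "z": the shift along the world's x, y, z scaled (see below); "wx", "wy", "wz": the turn, a rotation vector about the world's x, y, z scaled (see below); "jaw": the opening in per cent of the stroke, from 0 (shut) to 100 (fully open). In form: [{"x": .., "y": .., "z": .., "wx": .., "wy": .., "wz": .., "jaw": ..}, ...]. A call has exactly 8 rows; each row shifts and turns the commanded pose from where the row before left it; what a row does not reach is not made up. The controller multiplies each number of a shift by 100 cm and each number of a turn by 120 degrees. A row lasts 1/8 s, in which the tool goes at most 62.5 mm and 10.7 degrees, less where a joint would pass 70% of its speed; a pose out of reach is approached as far as the arm can. A call with a number of a shift or a turn outside -1 to 1 is refused whole. A call with a gripper value outside its range is refused whole. The fingers move at their own pace and stop on an object; the grip force is fixed at half the most. Time passes only in rows, so rows that do not move let the fingers close, or fill a call up. It gives the time, the measured TCP pose, the force, the opening and the grip force at its end, in the units of the state.
- get_state(): the state, without advancing time (a new reading comes with each control period).
- get_image(name): name is "side" or "top" or "wrist"; returns the picture (420x560x3 uint8, red, green, blue); there is no depth.
- camera_info(name): a dict with "fx", "fy", "cx", "cy" (pixels), "extrinsics" (4x4, takes a point from camera to world coordinates); the wrist camera has in their place "mount" (4x4, takes a point from camera to tool coordinates, whose origin is the TCP and whose axes are the flange's). Camera axes: x right, y down, z forward; pixel columns grow to the right and rows downward; lengths in m; the calibration is good to about 2 mm. A picture is of the moment at which its call begins: read the wrist's pose just before it. camera_info takes no time and is no camera call.
- hand_in(): hands the job in; it is judged then, once.
The state is a dict: "time_s": time; "joints": joint angles; "qvel": joint speeds; "tau": joint torques, N m; "tool_pos": TCP position; "tool_rot": TCP orientation; "contact_force": force on the tool from outside, world axes, zero at the start; "moment": the same for the moment, N m; "opening": finger opening in m; "grip_force": force on a finger pad.
Only numpy, scipy, OpenCV 4.12 (cv2) and the standard library are available. Lean on these libraries where they do the work, as an engineer would, in place of code of your own. Each camera call takes 0.05 s, during which the arm holds its last target. There are 200 camera calls.

## Working session

There is one attempt and no reset: what is moved stays moved. The work goes in short steps, Python scripts to look and compute and a shell command to move; the robot and the scene stay as the last step left them, time stands still between calls to the robot, and variables do not carry over. Pictures are saved under pics/ and viewed, at most 10 in all, crops included, and the job is handed in when it is done.

```bash
mkdir -p pics; cat > h.py <<'E'
import numpy as np,cv2
from workcell import *
from scipy.spatial.transform import Rotation as R
def ext(n):
    i=camera_info(n)
    if 'extrinsics' in i: return i,np.array(i['extrinsics'])
    s=get_state();T=np.eye(4);T[:3,:3]=R.from_rotvec(s['tool_rot']).as_matrix();T[:3,3]=s['tool_pos']
    return i,T@np.array(i['mount'])
def ray(n,u,v,z,E=None):
    i,T=ext(n) if E is None else E
    d=T[:3,:3]@np.array([(u-i['cx'])/i['fx'],(v-i['cy'])/i['fy'],1]);o=T[:3,3]
    return o+d*(z-o[2])/d[2]
def proj(p,E):
    i,T=E;c=np.linalg.inv(T)@np.append(p,1)
    return i['fx']*c[0]/c[2]+i['cx'],i['fy']*c[1]/c[2]+i['cy']
def snap(n,f):
    E=ext(n);im=get_image(n);cv2.imwrite('pics/'+f+'.png',im[:,:,::-1]);return im,E
E
python3 - <<'E'
from h import *
a,_=snap('top','t0');b,_=snap('side','s0');
for n in('top','side','wrist'):print(camera_info(n))
print(get_state())
E
```

```text
{'fx': 386.1450177362709, 'fy': 386.1450177362709, 'cx': 276.17049634743387, 'cy': 209.07393226161176, 'extrinsics': array([[ 1.46125406e-02, -9.80454091e-01,  1.96204610e-01,
         3.88307279e-01],
       [-9.99886260e-01, -1.50611088e-02, -7.94309054e-04,
        -1.08559028e-01],
       [ 3.73384253e-03, -1.96170687e-01, -9.80562655e-01,
         9.96743222e-01],
       [ 0.00000000e+00,  0.00000000e+00,  0.00000000e+00,
         1.00000000e+00]])}
{'fx': 389.6817924425006, 'fy': 389.6817924425006, 'cx': 279.4064625857445, 'cy': 207.1043596076917, 'extrinsics': array([[-0.94798369, -0.21854919,  0.23143719,  0.33692211],
       [-0.3182861 ,  0.66123073, -0.67931427,  0.49742105],
       [-0.0045698 , -0.71764209, -0.69639712,  0.70925364],
       [ 0.        ,  0.        ,  0.        ,  1.        ]])}
{'fx': 347.17038828128574, 'fy': 347.17038828128574, 'cx': 280.24028114349807, 'cy': 209.36038854944604, 'mount': array([[ 1.31126729e-04, -9.70454142e-01, -2.41285601e-01,
         6.39909668e-02],
       [ 9.99999944e-01,  2.01164598e-04, -2.65636637e-04,
         1.46801663e-04],
       [ 3.06326295e-04, -2.41285553e-01,  9.70454114e-01,
        -1.45282673e-01],
       [ 0.00000000e+00,  0.00000000e+00,  0.00000000e+00,
         1.00000000e+00]])}
{'time_s': 0.1, 'joints': array([ 1.20599206e+00,  4.23743171e-01,  1.63060896e+00,  2.87060076e-06,
        1.08860704e+00, -1.89856783e-02]), 'qvel': array([ 0.00081173, -0.00127817, -0.00243109, -0.00302497, -0.00061999,
       -0.00040284]), 'tau': array([-1.69205523e-04, -5.45614100e+01, -2.74323732e+01,  6.44979766e-02,
        1.88493286e-02, -7.72179828e-05]), 'tool_pos': array([0.21164944, 0.58756171, 0.2389945 ]), 'tool_rot': array([-5.40464499e-01, -3.09448622e+00,  2.10617397e-03]), 'contact_force': array([ 0.7843291 , -0.74966294, -0.24835842]), 'moment': array([-0.0232555 , -0.05322286,  0.05850089]), 'grip_force': 0.0, 'opening': 0.08784054699964655}
```

View pics/t0.png

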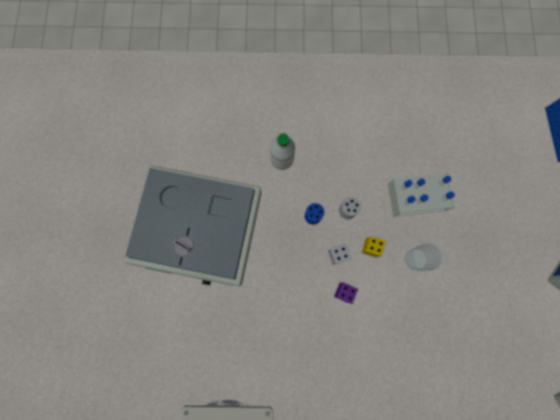

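View pics/s0.png

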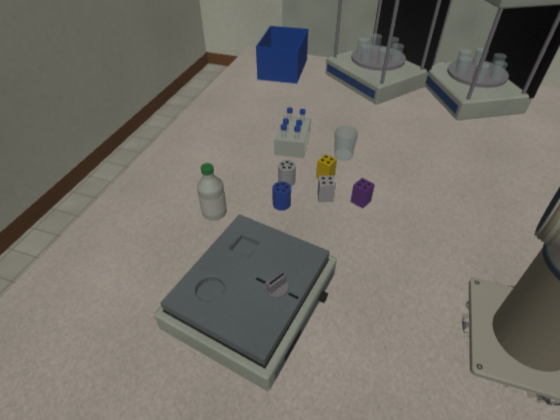

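The top view shows these candidates:
- **Round blocks:** grey at (350,207) and blue at (314,213). The grey aluminium one is meant.
- **Square blocks:** grey at (340,254), yellow at (375,246) and purple at (346,292). The grey one is meant.
- **Shaker:** round nest about (172,197), square nest about (220,206), fastener about (184,245).

I'll confirm with one enlarged crop and work out first estimates.

```bash
python3 - <<'E'
from h import *
a=cv2.imread('pics/t0.png')
c1=cv2.resize(a[190:310,290:410],None,fx=4,fy=4,interpolation=cv2.INTER_CUBIC)
c2=cv2.resize(a[160:290,120:265],(480*145//130*0+400,480),interpolation=cv2.INTER_CUBIC) if 0 else cv2.resize(a[160:290,122:262],(320,297),interpolation=cv2.INTER_CUBIC)
o=np.zeros((480,800,3),np.uint8);o[:,:480]=c1;o[:297,480:]=c2
cv2.imwrite('pics/c0.png',o)
P=lambda u,v,z:ray('top',u,v,z).round(3)[:2]
for n,u,v,z in [('round',350,206,.06),('sq',340,253,.06),('blue',314,212,.06),('yel',375,245,.06),('pur',346,291,.06),('rn',172,197,.093),('sn',220,206,.093),('fast',184,245,.10),('c1',151,170,.093),('c2',256,187,.093),('c3',237,279,.093),('c4',130,263,.093),('bottle',283,140,.15),('rack',420,190,.08),('beak',425,256,.08)]:print(n,P(u,v,z))
E
```

```text
round [ 0.586 -0.292]
sq [ 0.47  -0.265]
blue [ 0.57  -0.203]
yel [ 0.49  -0.351]
pur [ 0.38  -0.278]
rn [0.595 0.141]
sn [0.575 0.025]
fast [0.479 0.104]
c1 [0.661 0.197]
c2 [ 0.623 -0.06 ]
c3 [ 0.404 -0.022]
c4 [0.436 0.228]
bottle [ 0.721 -0.123]
rack [ 0.625 -0.461]
beak [ 0.464 -0.463]
```

View pics/c0.png

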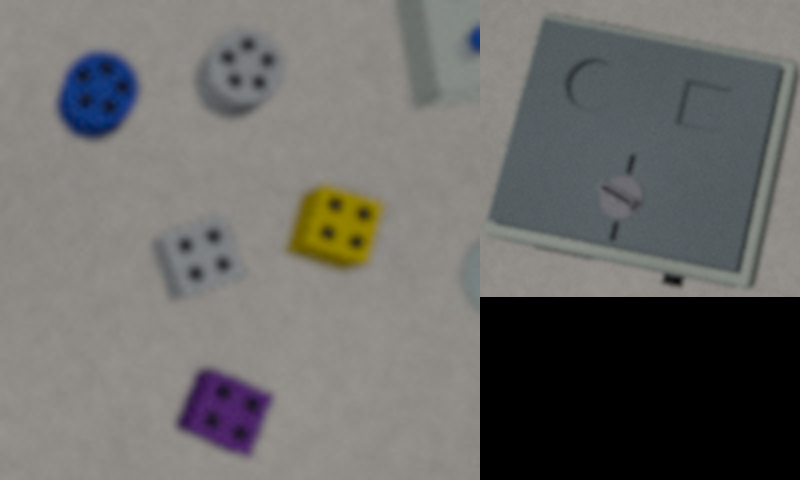

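The crop confirms the plain grey round block at top-view (350,207) and the plain grey square block at (340,254); blue, yellow and purple are decoys. The fastener bar is about 14° clockwise of the plate's y. I'll move above the round block now.

```bash
python3 -m pendant '[{"x":0.023,"y":-0.055,"wz":-0.05,"jaw":100},{"x":0.023,"y":-0.055,"wz":-0.05,"jaw":100},{"x":0.023,"y":-0.055,"wz":-0.05,"jaw":100},{"x":0.023,"y":-0.055,"wz":-0.05,"jaw":100},{"x":0.023,"y":-0.055,"wz":-0.05,"jaw":100},{"x":0.023,"y":-0.055,"wz":-0.05,"jaw":100},{"x":0.023,"y":-0.055,"wz":-0.05,"jaw":100},{"x":0.023,"y":-0.055,"wz":-0.05,"jaw":100}]'
python3 -m pendant '[{"x":0.023,"y":-0.055,"wz":-0.05,"jaw":100},{"x":0.023,"y":-0.055,"wz":-0.05,"jaw":100},{"x":0.023,"y":-0.055,"wz":-0.05,"jaw":100},{"x":0.023,"y":-0.055,"wz":-0.05,"jaw":100},{"x":0.023,"y":-0.055,"wz":-0.05,"jaw":100},{"x":0.023,"y":-0.055,"wz":-0.05,"jaw":100},{"x":0.023,"y":-0.055,"wz":-0.05,"jaw":100},{"x":0.006,"jaw":100}]'
python3 - <<'E'
from h import *
im,E=snap('wrist','w1');s=get_state();print(s['tool_pos'],s['joints'])
for p in[(.586,-.292,.06),(.47,-.265,.06)]:print(proj(p,E))
E
```

```text
[0.21166827 0.58763721 0.23905638] [ 1.20600313e+00  4.23722248e-01  1.63048471e+00  1.22844500e-05
  1.08859694e+00 -1.89889106e-02]
(np.float64(-217.94730552847943), np.float64(646.4697783266319))
(np.float64(-259.3553730759481), np.float64(586.8782968448152))$[0]: bad value
$[0]: bad value
```

View pics/w1.png

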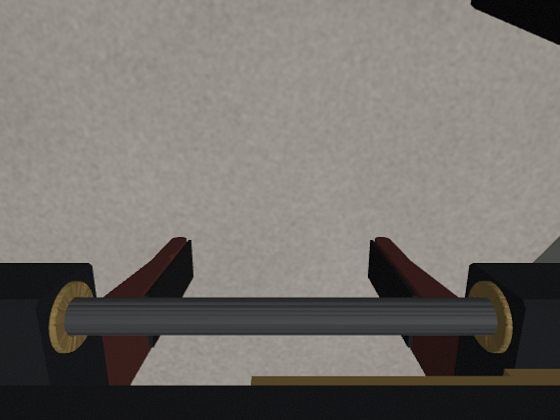

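The arm hadn't moved: the rows were refused because some keys were missing. The picture shows only the bare table and my fingers. I'll retry with every key in each row.

```bash
python3 -m pendant '[{"x":0.023,"y":-0.055,"z":0,"wx":0,"wy":0,"wz":-0.05,"jaw":100},{"x":0.023,"y":-0.055,"z":0,"wx":0,"wy":0,"wz":-0.05,"jaw":100},{"x":0.023,"y":-0.055,"z":0,"wx":0,"wy":0,"wz":-0.05,"jaw":100},{"x":0.023,"y":-0.055,"z":0,"wx":0,"wy":0,"wz":-0.05,"jaw":100},{"x":0.023,"y":-0.055,"z":0,"wx":0,"wy":0,"wz":-0.05,"jaw":100},{"x":0.023,"y":-0.055,"z":0,"wx":0,"wy":0,"wz":-0.05,"jaw":100},{"x":0.023,"y":-0.055,"z":0,"wx":0,"wy":0,"wz":-0.05,"jaw":100},{"x":0.023,"y":-0.055,"z":0,"wx":0,"wy":0,"wz":-0.05,"jaw":100}]' && python3 -c "
from h import *
s=get_state();print(s['tool_pos'],s['joints'])"
```

```text
time_s: 1.15
tool_pos: [0.3962, 0.1462, 0.2398]
tool_rot: [1.756, 2.604, 0.001]
contact_force: [1.0, 0.3, -0.6]
opening: 0.0876
grip_force: 0.0
[0.39622806 0.14621355 0.2398162 ] [ 3.25327334e-01  1.18937703e-01  2.05552062e+00  8.63687370e-06
  9.66605416e-01 -5.87662399e-02]
```

```bash
python3 -m pendant '[{"x":0.024,"y":-0.055,"z":0,"wx":0,"wy":0,"wz":-0.05,"jaw":100},{"x":0.024,"y":-0.055,"z":0,"wx":0,"wy":0,"wz":-0.05,"jaw":100},{"x":0.024,"y":-0.055,"z":0,"wx":0,"wy":0,"wz":-0.05,"jaw":100},{"x":0.024,"y":-0.055,"z":0,"wx":0,"wy":0,"wz":-0.05,"jaw":100},{"x":0.024,"y":-0.055,"z":0,"wx":0,"wy":0,"wz":-0.05,"jaw":100},{"x":0.024,"y":-0.055,"z":0,"wx":0,"wy":0,"wz":-0.05,"jaw":100},{"x":0.024,"y":-0.055,"z":0,"wx":0,"wy":0,"wz":-0.05,"jaw":100},{"x":0.022,"y":-0.053,"z":0,"wx":0,"wy":0,"wz":-0.05,"jaw":100}]' && python3 - <<'E'
from h import *
im,E=snap('wrist','w2');s=get_state();print(s['tool_pos'],s['joints'])
for p in[(.586,-.292,.06),(.47,-.265,.06)]:print(proj(p,E))
E
```

```text
time_s: 2.15
tool_pos: [0.5862, -0.292, 0.2394]
tool_rot: [-2.664, -1.664, 0.0]
contact_force: [0.6, 0.4, 0.0]
opening: 0.0877
grip_force: 0.0
[ 0.58849409 -0.2979871   0.23955136] [-0.48588297  0.47205978  1.55128114 -0.00220277  1.11386134 -0.02404496]
(np.float64(278.46941940065784), np.float64(194.2376750391434))
(np.float64(158.99875413276757), np.float64(221.15391173351296))
```

View pics/w2.png

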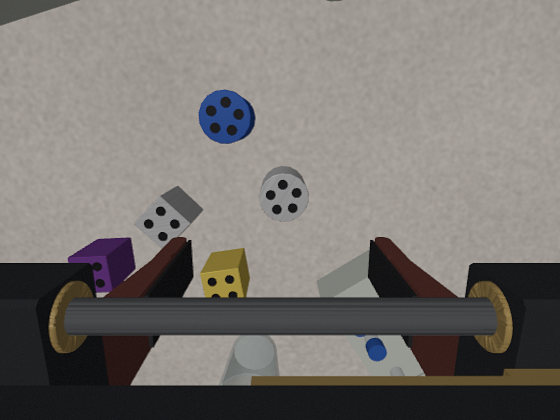

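The grey round block is at (285,197) with its wells centred there. The grey square block is at about (162,224) with wells at (161,211), (175,224), (163,237) and (148,224). Next I measure both from their wells.

```bash
python3 - <<'E'
from h import *
E=ext('wrist');g=cv2.imread('pics/w2.png',0)
def wells(u,v,r):
    n,l,st,c=cv2.connectedComponentsWithStats((g[v-r:v+r,u-r:u+r]<70).astype('uint8'))
    return [tuple(c[i]+[u-r,v-r]) for i in range(1,n) if 25<st[i,4]<250]
for u,v,r in[(285,197,24),(162,224,20)]:
    w=wells(u,v,r);P=np.array([ray('wrist',a,b,.06,E)[:2] for a,b in w]);print(np.round(w,1).tolist(),P.round(4).tolist(),P.mean(0))
d=P-P.mean(0);print(np.degrees(np.arctan2(d[:,1],d[:,0]))%90)
s=get_state();Rm=R.from_rotvec(s['tool_rot']).as_matrix();print(s['tool_pos'],Rm[:,1],np.degrees(np.arctan2(Rm[1,1],Rm[0,1])))
E
```

```text
[[282.4, 184.2], [296.1, 192.6], [270.1, 194.6], [292.2, 207.8], [276.3, 209.0]] [[0.5965, -0.2917], [0.6046, -0.3048], [0.5815, -0.2955], [0.5947, -0.3165], [0.5804, -0.3108]] [ 0.59153445 -0.30386216]
[[160.3, 210.9], [148.2, 223.4], [174.4, 223.7], [162.3, 236.0], [175.7, 240.5]] [[0.4796, -0.2626], [0.4626, -0.2682], [0.4852, -0.2798], [0.4681, -0.2853], [0.4775, -0.2952]] [ 0.47460566 -0.27822795]
[72.27731985 50.13579619 81.61925575 47.72216849  9.81730968]
[ 0.58849409 -0.2979871   0.23955136] [ 0.89565928 -0.4447197   0.00434051] -26.40567441422296
```

```bash
python3 -m pendant '[{"x":0.003,"y":-0.007,"z":-0.03,"wx":0,"wy":0,"wz":0,"jaw":100},{"x":0,"y":0,"z":-0.03,"wx":0,"wy":0,"wz":0,"jaw":100},{"x":0,"y":0,"z":-0.03,"wx":0,"wy":0,"wz":0,"jaw":100},{"x":0,"y":0,"z":-0.03,"wx":0,"wy":0,"wz":0,"jaw":100},{"x":0,"y":0,"z":0,"wx":0,"wy":0,"wz":0,"jaw":100},{"x":0,"y":0,"z":0,"wx":0,"wy":0,"wz":0,"jaw":100},{"x":0,"y":0,"z":0,"wx":0,"wy":0,"wz":0,"jaw":100},{"x":0,"y":0,"z":0,"wx":0,"wy":0,"wz":0,"jaw":100}]' && python3 - <<'E'
from h import *
im,E=snap('wrist','w3');g=cv2.cvtColor(im,cv2.COLOR_RGB2GRAY);p0=E[1][:3,3];s=get_state();print(s['tool_pos'])
u,v=map(int,proj((.589,-.298,.06),E));print(u,v);r=55
n,l,st,c=cv2.connectedComponentsWithStats((g[v-r:v+r,u-r:u+r]<70).astype('uint8'))
for i in range(1,n):
    if st[i,4]>30:print(st[i].tolist(),(c[i]+[u-r,v-r]).round(1),ray('wrist',*(c[i]+[u-r,v-r]),.06,E)[:2].round(4))
E
```

```text
time_s: 3.2
tool_pos: [0.5894, -0.2973, 0.1209]
tool_rot: [2.66, 1.668, 0.001]
contact_force: [-0.0, 0.3, 1.5]
opening: 0.0876
grip_force: 0.0
[ 0.58925637 -0.29721548  0.1207173 ]
277 233
[46, 27, 15, 15, 172] [274.9 211.8] [ 0.5934 -0.2849]
[67, 39, 15, 15, 170] [296.1 224.2] [ 0.6017 -0.2978]
[27, 42, 15, 15, 168] [256.2 227.2] [ 0.5786 -0.2888]
[61, 62, 15, 15, 162] [290.1 247. ] [ 0.592  -0.3096]
[37, 64, 15, 14, 160] [265.9 248.8] [ 0.5778 -0.3041]
```

The block centre is at (0.5887, -0.2970), under 1 mm from the jaws' centre. I'll go down and grip.

```bash
python3 -m pendant '[{"x":0,"y":0,"z":-0.03,"wx":0,"wy":0,"wz":0,"jaw":100},{"x":0,"y":0,"z":-0.03,"wx":0,"wy":0,"wz":0,"jaw":100},{"x":0,"y":0,"z":-0.019,"wx":0,"wy":0,"wz":0,"jaw":100},{"x":0,"y":0,"z":0,"wx":0,"wy":0,"wz":0,"jaw":40},{"x":0,"y":0,"z":0,"wx":0,"wy":0,"wz":0,"jaw":40},{"x":0,"y":0,"z":0,"wx":0,"wy":0,"wz":0,"jaw":40},{"x":0,"y":0,"z":0,"wx":0,"wy":0,"wz":0,"jaw":40},{"x":0,"y":0,"z":0,"wx":0,"wy":0,"wz":0,"jaw":40}]'
```

```text
time_s: 4.25
tool_pos: [0.5889, -0.2971, 0.0414]
tool_rot: [2.661, 1.669, 0.0]
contact_force: [-2.3, 0.7, 4.6]
opening: 0.0474
grip_force: 30.0
```

```bash
python3 -m pendant '[{"x":0,"y":0,"z":0.03,"wx":0,"wy":0,"wz":0,"jaw":40},{"x":0,"y":0,"z":0.06,"wx":0,"wy":0,"wz":0,"jaw":40},{"x":0,"y":0,"z":0.06,"wx":0,"wy":0,"wz":0,"jaw":40},{"x":0,"y":0.03,"z":0.05,"wx":0,"wy":0,"wz":0.02,"jaw":40},{"x":0,"y":0.055,"z":0,"wx":0,"wy":0,"wz":0.03,"jaw":40},{"x":0,"y":0.055,"z":0,"wx":0,"wy":0,"wz":0.03,"jaw":40},{"x":0,"y":0.055,"z":0,"wx":0,"wy":0,"wz":0.03,"jaw":40},{"x":-0.01,"y":0.055,"z":0,"wx":0,"wy":0,"wz":0.04,"jaw":40}]' && python3 -m pendant '[{"x":-0.01,"y":0.055,"z":0,"wx":0,"wy":0,"wz":0,"jaw":40},{"x":-0.01,"y":0.055,"z":0,"wx":0,"wy":0,"wz":0,"jaw":40},{"x":0,"y":0.055,"z":0,"wx":0,"wy":0,"wz":0,"jaw":40},{"x":0,"y":0.055,"z":0,"wx":0,"wy":0,"wz":0,"jaw":40},{"x":0,"y":0.027,"z":0,"wx":0,"wy":0,"wz":0,"jaw":40},{"x":0,"y":0,"z":0,"wx":0,"wy":0,"wz":0,"jaw":40},{"x":0,"y":0,"z":0,"wx":0,"wy":0,"wz":0,"jaw":40},{"x":0,"y":0,"z":0,"wx":0,"wy":0,"wz":0,"jaw":40}]' && python3 - <<'E'
from h import *
im,E=snap('wrist','w4');s=get_state();print(s['tool_pos'],s['joints'])
for p in[(.595,.141,.093),(.575,.025,.093),(.479,.104,.1)]:print(proj(p,E))
np.save('E4.npy',E[1])
E
```

```text
time_s: 5.25
tool_pos: [0.5788, -0.0453, 0.2407]
tool_rot: [2.365, 2.067, 0.001]
contact_force: [0.5, 0.9, -1.7]
opening: 0.0476
grip_force: 30.0
time_s: 6.25
tool_pos: [0.5588, 0.1988, 0.2406]
tool_rot: [2.369, 2.063, -0.001]
contact_force: [0.6, 0.5, -1.1]
opening: 0.0478
grip_force: 30.0
[0.55890883 0.1988566  0.24069114] [ 3.21827940e-01  3.75738400e-01  1.70123978e+00 -1.42408728e-04
  1.06475754e+00  4.59729624e-01]
(np.float64(327.22922474495937), np.float64(257.50787740327036))
(np.float64(319.3463051620447), np.float64(369.7551270267328))
(np.float64(206.62354761858546), np.float64(314.103359731962))
```

View pics/w4.png

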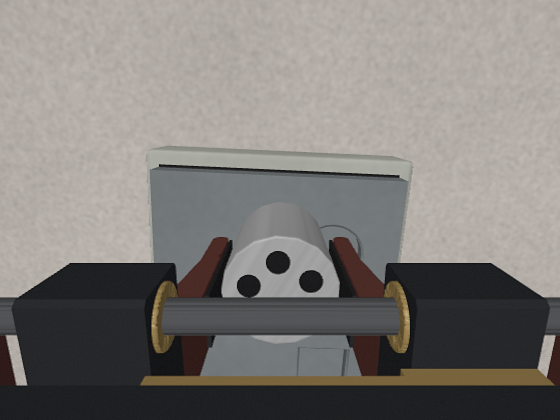

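The plate's left edge is at row 170, and the held block hides the nests. This camera looks toward +y above the hand, so I'll shift right by 0.2 m to bring both nests into clear view.

```bash
python3 -m pendant '[{"x":0,"y":-0.05,"z":0,"wx":0,"wy":0,"wz":0,"jaw":40},{"x":0,"y":-0.05,"z":0,"wx":0,"wy":0,"wz":0,"jaw":40},{"x":0,"y":-0.05,"z":0,"wx":0,"wy":0,"wz":0,"jaw":40},{"x":0,"y":-0.05,"z":0,"wx":0,"wy":0,"wz":0,"jaw":40},{"x":0,"y":-0.02,"z":0,"wx":0,"wy":0,"wz":0,"jaw":40},{"x":0,"y":0,"z":0,"wx":0,"wy":0,"wz":0,"jaw":40},{"x":0,"y":0,"z":0,"wx":0,"wy":0,"wz":0,"jaw":40},{"x":0,"y":0,"z":0,"wx":0,"wy":0,"wz":0,"jaw":40}]' && python3 - <<'E'
from h import *
im,E=snap('wrist','w5');s=get_state();print(s['tool_pos'],s['tool_rot'])
for p in[(.595,.141,.093),(.575,.025,.093),(.479,.104,.1)]:print(proj(p,E))
np.save('E5.npy',E[1])
E
```

```text
time_s: 7.3
tool_pos: [0.5588, -0.0189, 0.2406]
tool_rot: [-2.366, -2.066, -0.0]
contact_force: [0.4, 0.1, -1.9]
opening: 0.0475
grip_force: 30.0
[ 0.55883386 -0.01888325  0.24062177] [-2.36592489e+00 -2.06662887e+00 -4.01363983e-05]
(np.float64(297.3860719131338), np.float64(-11.440453289970861))
(np.float64(290.62959241243993), np.float64(147.34120008939294))
(np.float64(153.7151760193786), np.float64(61.6055068079184))
```

View pics/w5.png

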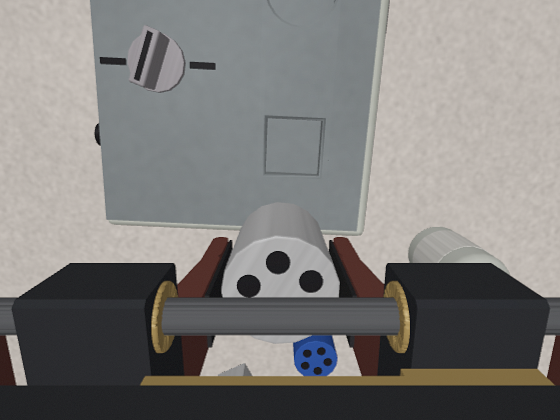

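The square nest has corners near (265,116), (324,119), (320,175) and (264,173). The index marks run (100,60) to (127,63) and (189,65) to (215,67), with the bar between them. Now I'll calculate the plate frame.

```bash
python3 - <<'E'
from h import *
E=(camera_info('wrist'),np.load('E5.npy'));g=cv2.imread('pics/w5.png',0)
def W(u,v,z=.093):return ray('wrist',u,v,z,E)[:2]
n,l,st,c=cv2.connectedComponentsWithStats((g[45:85,95:225]<60).astype('uint8'))
m=[]
for i in range(1,n):
    if st[i,4]>40:print(st[i].tolist(),c[i]+[95,45],W(*(c[i]+[95,45])))
pts=[(265,116),(324,119),(320,175),(264.5,173)]
roi=g[100:190,250:335].astype(int)
print('col min rows 130-160',[(int(k)+250) for k in np.argsort(roi[30:60].mean(0))[:8]],'row min cols 275-310',[(int(k)+100) for k in np.argsort(roi[:,25:60].mean(1))[:8]])
P=np.array([W(*p) for p in pts]);print(P.round(4),P.mean(0))
# big plate edge and frame
e=cv2.Canny(cv2.GaussianBlur(g,(5,5),0),30,80)
for q in cv2.HoughLinesP(e[:240,:400],1,np.pi/360,40,minLineLength=80,maxLineGap=6)[:,0]:
    a,b=W(q[0],q[1]),W(q[2],q[3]);print(q.tolist(),a.round(4),b.round(4),np.degrees(np.arctan2(*(b-a)[::-1])).round(2))
E
```

```text
[39, 0, 15, 35, 196] [140.92346939  61.66836735] [0.46682717 0.10673822]
[5, 12, 26, 8, 170] [112.55882353  60.54117647] [0.44494214 0.11053714]
[95, 17, 25, 7, 151] [201.97350993  65.1589404 ] [0.51389971 0.09777133]
col min rows 130-160 [265, 320, 319, 266, 264, 321, 323, 322] row min cols 275-310 [117, 118, 174, 173, 116, 119, 172, 175]
[[ 0.5575  0.0528]
 [ 0.6049  0.044 ]
 [ 0.5968 -0.0013]
 [ 0.5503  0.0067]] [0.57737589 0.02554299]
[363, 232, 390, 0] [ 0.629  -0.0568] [0.6635 0.124 ] 79.2
[356, 236, 380, 0] [ 0.6225 -0.0597] [0.656 0.125] 79.74
[360, 235, 382, 33] [ 0.6261 -0.0592] [0.656  0.1019] 79.5
[89, 0, 98, 115] [0.4379 0.1545] [0.4229 0.0719] -100.32
```

The plate yaw is -10.4°. The fastener axis is at (0.4794, 0.1042), the round nest at (0.5984, 0.1435) and the square nest at (0.5772, 0.0255). All agree with the given geometry. I'll move over the round nest and lower.

```bash
python3 -m pendant '[{"x":0.013,"y":0.054,"z":0,"wx":0,"wy":0,"wz":0,"jaw":40},{"x":0.013,"y":0.054,"z":0,"wx":0,"wy":0,"wz":0,"jaw":40},{"x":0.0136,"y":0.0544,"z":0,"wx":0,"wy":0,"wz":0,"jaw":40},{"x":0,"y":0,"z":-0.03,"wx":0,"wy":0,"wz":0,"jaw":40},{"x":0,"y":0,"z":-0.03,"wx":0,"wy":0,"wz":0,"jaw":40},{"x":0,"y":0,"z":-0.03,"wx":0,"wy":0,"wz":0,"jaw":40},{"x":0,"y":0,"z":0,"wx":0,"wy":0,"wz":0,"jaw":40},{"x":0,"y":0,"z":0,"wx":0,"wy":0,"wz":0,"jaw":40}]' && python3 -m pendant '[{"x":0,"y":0,"z":-0.008,"wx":0,"wy":0,"wz":0,"jaw":40},{"x":0,"y":0,"z":-0.007,"wx":0,"wy":0,"wz":0,"jaw":40},{"x":0,"y":0,"z":-0.005,"wx":0,"wy":0,"wz":0,"jaw":40},{"x":0,"y":0,"z":-0.004,"wx":0,"wy":0,"wz":0,"jaw":40},{"x":0,"y":0,"z":-0.004,"wx":0,"wy":0,"wz":0,"jaw":40},{"x":0,"y":0,"z":0,"wx":0,"wy":0,"wz":0,"jaw":40},{"x":0,"y":0,"z":0,"wx":0,"wy":0,"wz":0,"jaw":40},{"x":0,"y":0,"z":0,"wx":0,"wy":0,"wz":0,"jaw":40}]'
```

```text
time_s: 8.35
tool_pos: [0.599, 0.143, 0.1516]
tool_rot: [2.367, 2.065, 0.002]
contact_force: [-0.2, 0.1, -0.9]
opening: 0.0473
grip_force: 30.0
time_s: 9.35
tool_pos: [0.5985, 0.1424, 0.1229]
tool_rot: [2.367, 2.065, 0.0]
contact_force: [-0.0, 0.2, -1.7]
opening: 0.0476
grip_force: 30.0
```

```bash
python3 -m pendant '[{"x":0,"y":0,"z":-0.002,"wx":0,"wy":0,"wz":0,"jaw":40},{"x":0,"y":0,"z":-0.002,"wx":0,"wy":0,"wz":0,"jaw":40},{"x":0,"y":0,"z":0,"wx":0,"wy":0,"wz":0,"jaw":40},{"x":0,"y":0,"z":0,"wx":0,"wy":0,"wz":0,"jaw":40},{"x":0,"y":0,"z":0,"wx":0,"wy":0,"wz":0,"jaw":40},{"x":0,"y":0,"z":0,"wx":0,"wy":0,"wz":0,"jaw":40},{"x":0,"y":0,"z":0,"wx":0,"wy":0,"wz":0,"jaw":40},{"x":0,"y":0,"z":0,"wx":0,"wy":0,"wz":0,"jaw":40}]'
```

```text
time_s: 10.35
tool_pos: [0.5985, 0.1424, 0.1194]
tool_rot: [2.368, 2.065, 0.0]
contact_force: [-2.0, -0.1, 5.8]
opening: 0.0474
grip_force: 30.0
```

The floor contact is 7 N, so the round block is home. I'll release it, lift and go to the square block, gripping along its 18° faces to keep the fingers off yellow and purple.

```bash
python3 -m pendant '[{"x":0,"y":0,"z":0,"wx":0,"wy":0,"wz":0,"jaw":70},{"x":0,"y":0,"z":0,"wx":0,"wy":0,"wz":0,"jaw":70},{"x":0,"y":0,"z":0,"wx":0,"wy":0,"wz":0,"jaw":70},{"x":0,"y":0,"z":0.03,"wx":0,"wy":0,"wz":0,"jaw":70},{"x":0,"y":0,"z":0.05,"wx":0,"wy":0,"wz":0,"jaw":70},{"x":0,"y":-0.03,"z":0.04,"wx":0,"wy":0,"wz":0,"jaw":70},{"x":-0.015,"y":-0.05,"z":0,"wx":0,"wy":0,"wz":0.03,"jaw":70},{"x":-0.02,"y":-0.055,"z":0,"wx":0,"wy":0,"wz":0.03,"jaw":70}]' && python3 -m pendant '[{"x":-0.02,"y":-0.055,"z":0,"wx":0,"wy":0,"wz":0.03,"jaw":70},{"x":-0.02,"y":-0.055,"z":0,"wx":0,"wy":0,"wz":0.03,"jaw":70},{"x":-0.02,"y":-0.055,"z":0,"wx":0,"wy":0,"wz":0.04,"jaw":70},{"x":-0.02,"y":-0.055,"z":0,"wx":0,"wy":0,"wz":0.04,"jaw":70},{"x":-0.012,"y":-0.055,"z":-0.02,"wx":0,"wy":0,"wz":0.016,"jaw":70},{"x":0,"y":0,"z":-0.05,"wx":0,"wy":0,"wz":0,"jaw":70},{"x":0,"y":0,"z":-0.05,"wx":0,"wy":0,"wz":0,"jaw":70},{"x":0,"y":0,"z":0,"wx":0,"wy":0,"wz":0,"jaw":70}]' && python3 -m pendant '[{"x":0,"y":0,"z":0,"wx":0,"wy":0,"wz":0,"jaw":70},{"x":0,"y":0,"z":0,"wx":0,"wy":0,"wz":0,"jaw":70},{"x":0,"y":0,"z":0,"wx":0,"wy":0,"wz":0,"jaw":70},{"x":0,"y":0,"z":0,"wx":0,"wy":0,"wz":0,"jaw":70},{"x":0,"y":0,"z":0,"wx":0,"wy":0,"wz":0,"jaw":70},{"x":0,"y":0,"z":0,"wx":0,"wy":0,"wz":0,"jaw":70},{"x":0,"y":0,"z":0,"wx":0,"wy":0,"wz":0,"jaw":70},{"x":0,"y":0,"z":0,"wx":0,"wy":0,"wz":0,"jaw":70}]' && python3 - <<'E'
from h import *
im,E=snap('wrist','w6');g=cv2.cvtColor(im,cv2.COLOR_RGB2GRAY);s=get_state();Rm=R.from_rotvec(s['tool_rot']).as_matrix();print(s['tool_pos'],np.degrees(np.arctan2(Rm[1,1],Rm[0,1])))
u,v=map(int,proj((.4716,-.268,.06),E));print(u,v);r=45
n,l,st,c=cv2.connectedComponentsWithStats((g[v-r:v+r,u-r:u+r]<70).astype('uint8'))
for i in range(1,n):
    if st[i,4]>30:print(st[i].tolist(),(c[i]+[u-r,v-r]).round(1),ray('wrist',*(c[i]+[u-r,v-r]),.06,E)[:2].round(4))
a,_=snap('top','t6')
E
```

```text
time_s: 11.35
tool_pos: [0.5635, 0.0064, 0.2394]
tool_rot: [2.228, 2.212, 0.002]
contact_force: [1.1, -0.2, -1.2]
opening: 0.0616
grip_force: 0.0
time_s: 12.35
tool_pos: [0.4689, -0.2664, 0.1156]
tool_rot: [-1.84, -2.537, 0.001]
contact_force: [-0.4, -0.3, 0.5]
opening: 0.0615
grip_force: 0.0
time_s: 13.35
tool_pos: [0.4714, -0.2676, 0.1186]
tool_rot: [-1.844, -2.543, 0.0]
contact_force: [-0.9, -0.0, 0.3]
opening: 0.0612
grip_force: 0.0
[ 0.47134833 -0.26758174  0.11858481] 18.108544459469883
278 232
[22, 24, 15, 15, 170] [262.4 217.9] [ 0.4595 -0.2625]
[52, 24, 15, 14, 171] [292.1 217.5] [ 0.4767 -0.2566]
[23, 52, 15, 15, 163] [263.1 245.8] [ 0.4653 -0.2795]
[52, 52, 15, 14, 164] [292.  245.6] [ 0.4824 -0.2738]
```

The block centre is (0.4710, -0.2681) and its yaw is 18.7°, so the hand is aligned. I'll go down and grip.

```bash
python3 -m pendant '[{"x":0,"y":0,"z":-0.03,"wx":0,"wy":0,"wz":0.005,"jaw":70},{"x":0,"y":0,"z":-0.03,"wx":0,"wy":0,"wz":0,"jaw":70},{"x":0,"y":0,"z":-0.017,"wx":0,"wy":0,"wz":0,"jaw":70},{"x":0,"y":0,"z":0,"wx":0,"wy":0,"wz":0,"jaw":70},{"x":0,"y":0,"z":0,"wx":0,"wy":0,"wz":0,"jaw":30},{"x":0,"y":0,"z":0,"wx":0,"wy":0,"wz":0,"jaw":30},{"x":0,"y":0,"z":0,"wx":0,"wy":0,"wz":0,"jaw":30},{"x":0,"y":0,"z":0,"wx":0,"wy":0,"wz":0,"jaw":30}]'
```

```text
time_s: 14.45
tool_pos: [0.4717, -0.2679, 0.0426]
tool_rot: [1.83, 2.552, -0.0]
contact_force: [-2.7, -0.4, 6.7]
opening: 0.04
grip_force: 30.0
```

```bash
python3 -m pendant '[{"x":0,"y":0,"z":0.03,"wx":0,"wy":0,"wz":0,"jaw":30},{"x":0,"y":0,"z":0.055,"wx":0,"wy":0,"wz":0,"jaw":30},{"x":0,"y":0,"z":0.055,"wx":0,"wy":0,"wz":0,"jaw":30},{"x":0,"y":0,"z":0.055,"wx":0,"wy":0,"wz":0,"jaw":30},{"x":0.0175,"y":0.049,"z":0,"wx":0,"wy":0,"wz":-0.04,"jaw":30},{"x":0.0175,"y":0.049,"z":0,"wx":0,"wy":0,"wz":-0.04,"jaw":30},{"x":0.0175,"y":0.049,"z":0,"wx":0,"wy":0,"wz":-0.04,"jaw":30},{"x":0.0175,"y":0.049,"z":0,"wx":0,"wy":0,"wz":-0.04,"jaw":30}]' && python3 -m pendant '[{"x":0.0175,"y":0.049,"z":0,"wx":0,"wy":0,"wz":-0.04,"jaw":30},{"x":0.0178,"y":0.0485,"z":0,"wx":0,"wy":0,"wz":-0.043,"jaw":30},{"x":0,"y":0,"z":-0.03,"wx":0,"wy":0,"wz":0,"jaw":30},{"x":0,"y":0,"z":-0.03,"wx":0,"wy":0,"wz":0,"jaw":30},{"x":0,"y":0,"z":-0.02,"wx":0,"wy":0,"wz":0,"jaw":30},{"x":0,"y":0,"z":0,"wx":0,"wy":0,"wz":0,"jaw":30},{"x":0,"y":0,"z":0,"wx":0,"wy":0,"wz":0,"jaw":30},{"x":0,"y":0,"z":0,"wx":0,"wy":0,"wz":0,"jaw":30}]' && python3 - <<'E'
from h import *
s=get_state();Rm=R.from_rotvec(s['tool_rot']).as_matrix();print(s['tool_pos'],np.degrees(np.arctan2(Rm[1,1],Rm[0,1])),s['joints'])
E
```

```text
time_s: 15.45
tool_pos: [0.5416, -0.07, 0.2369]
tool_rot: [2.234, 2.208, 0.001]
contact_force: [0.8, -0.4, -0.8]
opening: 0.0395
grip_force: 30.0
time_s: 16.45
tool_pos: [0.5774, 0.0259, 0.1579]
tool_rot: [2.414, 2.009, 0.003]
contact_force: [-0.8, 0.4, -0.9]
opening: 0.0399
grip_force: 30.0
[0.57744489 0.02586394 0.1578704 ] -10.46008203126063 [2.41602717e-02 4.60566176e-01 1.79373405e+00 2.88067765e-05
 8.85254693e-01 2.06704491e-01]
```

Position and yaw are on target, so I'll lower it: 33 mm first, then the rest.

```bash
python3 -m pendant '[{"x":0,"y":0,"z":-0.012,"wx":0,"wy":0,"wz":0,"jaw":30},{"x":0,"y":0,"z":-0.008,"wx":0,"wy":0,"wz":0,"jaw":30},{"x":0,"y":0,"z":-0.005,"wx":0,"wy":0,"wz":0,"jaw":30},{"x":0,"y":0,"z":-0.004,"wx":0,"wy":0,"wz":0,"jaw":30},{"x":0,"y":0,"z":-0.004,"wx":0,"wy":0,"wz":0,"jaw":30},{"x":0,"y":0,"z":0,"wx":0,"wy":0,"wz":0,"jaw":30},{"x":0,"y":0,"z":0,"wx":0,"wy":0,"wz":0,"jaw":30},{"x":0,"y":0,"z":0,"wx":0,"wy":0,"wz":0,"jaw":30}]' ; python3 -m pendant '[{"x":0,"y":0,"z":-0.002,"wx":0,"wy":0,"wz":0,"jaw":30},{"x":0,"y":0,"z":-0.002,"wx":0,"wy":0,"wz":0,"jaw":30},{"x":0,"y":0,"z":-0.001,"wx":0,"wy":0,"wz":0,"jaw":30},{"x":0,"y":0,"z":0,"wx":0,"wy":0,"wz":0,"jaw":30},{"x":0,"y":0,"z":0,"wx":0,"wy":0,"wz":0,"jaw":30},{"x":0,"y":0,"z":0,"wx":0,"wy":0,"wz":0,"jaw":30},{"x":0,"y":0,"z":0,"wx":0,"wy":0,"wz":0,"jaw":30},{"x":0,"y":0,"z":0,"wx":0,"wy":0,"wz":0,"jaw":30}]'
```

```text
time_s: 17.45
tool_pos: [0.5769, 0.0259, 0.1239]
tool_rot: [2.414, 2.01, 0.001]
contact_force: [-0.2, -0.3, -1.8]
opening: 0.0398
grip_force: 30.0
time_s: 18.45
tool_pos: [0.5768, 0.0259, 0.1193]
tool_rot: [2.414, 2.01, 0.0]
contact_force: [-2.0, -0.4, 5.8]
opening: 0.0399
grip_force: 30.0
```

Both blocks are down, with 7 N floor contact again. I'll release, lift and move over the fastener, and get the bar's angle from the earlier picture.

```bash
python3 -m pendant '[{"x":0,"y":0,"z":0,"wx":0,"wy":0,"wz":0,"jaw":65},{"x":0,"y":0,"z":0,"wx":0,"wy":0,"wz":0,"jaw":65},{"x":0,"y":0,"z":0,"wx":0,"wy":0,"wz":0,"jaw":65},{"x":0,"y":0,"z":0.03,"wx":0,"wy":0,"wz":0,"jaw":65},{"x":0,"y":0,"z":0.05,"wx":0,"wy":0,"wz":0,"jaw":65},{"x":-0.035,"y":0.015,"z":0.04,"wx":0,"wy":0,"wz":0,"jaw":65},{"x":-0.045,"y":0.02,"z":0,"wx":0,"wy":0,"wz":0,"jaw":65},{"x":-0.018,"y":0.01,"z":0,"wx":0,"wy":0,"wz":0,"jaw":65}]' ; python3 -m pendant '[{"x":0,"y":0,"z":0,"wx":0,"wy":0,"wz":0,"jaw":65},{"x":0,"y":0,"z":0,"wx":0,"wy":0,"wz":0,"jaw":65},{"x":0,"y":0,"z":0,"wx":0,"wy":0,"wz":0,"jaw":65},{"x":0,"y":0,"z":0,"wx":0,"wy":0,"wz":0,"jaw":65},{"x":0,"y":0,"z":0,"wx":0,"wy":0,"wz":0,"jaw":65},{"x":0,"y":0,"z":0,"wx":0,"wy":0,"wz":0,"jaw":65},{"x":0,"y":0,"z":0,"wx":0,"wy":0,"wz":0,"jaw":65},{"x":0,"y":0,"z":0,"wx":0,"wy":0,"wz":0,"jaw":65}]';  python3 - <<'E'
from h import *
im,E=snap('wrist','w7');np.save('E7.npy',E[1]);s=get_state();print(s['tool_pos'],s['joints'])
print(proj((.4794,.1042,.093),E),proj((.4794,.1042,.123),E),proj((.5984,.1435,.138),E))
for f,e in(('w5',(E[0],np.load('E5.npy'))),('w7',E)):
    g=cv2.imread(f'pics/{f}.png',0);u,v=map(int,proj((.4794,.1042,.123),e));r=35;y0,x0=max(v-r,0),max(u-r,0)
    n,l,st,c=cv2.connectedComponentsWithStats((g[y0:v+r,x0:u+r]<60).astype('uint8'))
    for i in range(1,n):
        if st[i,4]>60:
            q=np.argwhere(l==i)[:,::-1]+[x0,y0];W=np.array([ray('wrist',a,b,.123,e)[:2] for a,b in q]);w,V=np.linalg.eigh(np.cov(W.T))
            print(f,st[i].tolist(),(c[i]+[x0,y0]).round(1),W.mean(0).round(4),np.degrees(np.arctan2(V[1,1],V[0,1]))%180)
E
```

```text
time_s: 19.45
tool_pos: [0.4768, 0.0714, 0.2389]
tool_rot: [-2.414, -2.011, 0.0]
contact_force: [0.1, -0.1, 0.4]
opening: 0.0568
grip_force: 0.0
time_s: 20.45
tool_pos: [0.4787, 0.0709, 0.2387]
tool_rot: [2.415, 2.01, 0.0]
contact_force: [1.0, 0.1, -0.0]
opening: 0.0572
grip_force: 0.0
[0.47871834 0.07092659 0.23870876] [ 1.22515604e-01  2.16639902e-01  1.93531982e+00 -3.63998522e-05
  9.89578523e-01  3.04856062e-01]
(np.float64(271.9949901493745), np.float64(163.01535984880698)) (np.float64(271.1134811997435), np.float64(167.452435603703)) (np.float64(434.3533900240486), np.float64(80.17327834571091))
w5 [27, 11, 18, 49, 268] [142.7  55.3] [0.4794 0.1043] 60.54555770292668
w5 [0, 38, 19, 7, 122] [116.3  60.8] [0.4602 0.1034] 170.20648965815712
w7 [27, 14, 18, 44, 201] [271.5 167.2] [0.4797 0.1043] 60.56314501467731
```

View pics/w7.png

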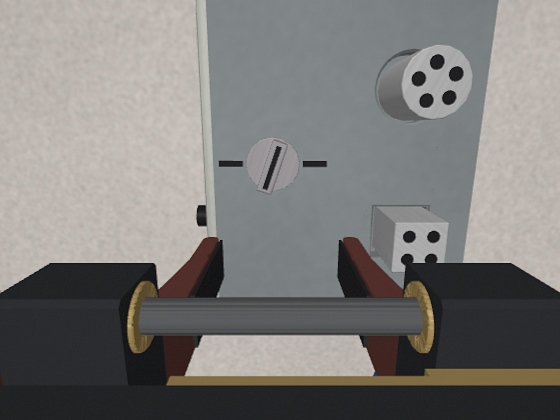

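The picture shows both blocks seated, round at (437,80) and square at (420,240), and the bar at (271,167). The bar is at 60.6° in the world, i.e. 19° clockwise of the plate's y, so 71° remain. I'll align the jaws, go down and grip the bar just above the disc.

```bash
python3 -m pendant '[{"x":0.001,"y":0.017,"z":0,"wx":0,"wy":0,"wz":-0.08,"jaw":50},{"x":0,"y":0.0165,"z":0,"wx":0,"wy":0,"wz":-0.078,"jaw":50},{"x":0,"y":0,"z":-0.03,"wx":0,"wy":0,"wz":0,"jaw":50},{"x":0,"y":0,"z":-0.03,"wx":0,"wy":0,"wz":0,"jaw":50},{"x":0,"y":0,"z":-0.03,"wx":0,"wy":0,"wz":0,"jaw":50},{"x":0,"y":0,"z":-0.02,"wx":0,"wy":0,"wz":0,"jaw":50},{"x":0,"y":0,"z":0,"wx":0,"wy":0,"wz":0,"jaw":50},{"x":0,"y":0,"z":0,"wx":0,"wy":0,"wz":0,"jaw":50}]' ; python3 -c "
from h import *
s=get_state();Rm=R.from_rotvec(s['tool_rot']).as_matrix();print(s['tool_pos'],np.degrees(np.arctan2(Rm[1,1],Rm[0,1])),s['contact_force'])"
```

```text
time_s: 21.5
tool_pos: [0.4802, 0.1045, 0.1293]
tool_rot: [2.712, 1.585, 0.001]
contact_force: [0.2, -0.1, -0.9]
opening: 0.0438
grip_force: 0.0
[0.48019071 0.10451661 0.12932188] -29.413558513673994 [ 0.18305071 -0.12624263 -0.92219347]
```

```bash
python3 -m pendant '[{"x":-0.0005,"y":0,"z":-0.007,"wx":0,"wy":0,"wz":0,"jaw":50},{"x":0,"y":0,"z":-0.003,"wx":0,"wy":0,"wz":0,"jaw":50},{"x":0,"y":0,"z":0,"wx":0,"wy":0,"wz":0,"jaw":8},{"x":0,"y":0,"z":0,"wx":0,"wy":0,"wz":0,"jaw":8},{"x":0,"y":0,"z":0,"wx":0,"wy":0,"wz":0,"jaw":8},{"x":0,"y":0,"z":0,"wx":0,"wy":0,"wz":0,"jaw":8},{"x":0,"y":0,"z":0,"wx":0,"wy":0,"wz":0,"jaw":8},{"x":0,"y":0,"z":0,"wx":0,"wy":0,"wz":0,"jaw":8}]'
```

```text
time_s: 22.5
tool_pos: [0.4785, 0.1047, 0.1188]
tool_rot: [-2.712, -1.584, 0.001]
contact_force: [-3.6, 3.0, 4.0]
opening: 0.0121
grip_force: 30.0
```

The bar is gripped at 12.1 mm. Turning it clockwise by 71°.

```bash
python3 -m pendant '[{"x":0,"y":0,"z":0,"wx":0,"wy":0,"wz":-0.074,"jaw":8},{"x":0,"y":0,"z":0,"wx":0,"wy":0,"wz":-0.074,"jaw":8},{"x":0,"y":0,"z":0,"wx":0,"wy":0,"wz":-0.074,"jaw":8},{"x":0,"y":0,"z":0,"wx":0,"wy":0,"wz":-0.074,"jaw":8},{"x":0,"y":0,"z":0,"wx":0,"wy":0,"wz":-0.074,"jaw":8},{"x":0,"y":0,"z":0,"wx":0,"wy":0,"wz":-0.074,"jaw":8},{"x":0,"y":0,"z":0,"wx":0,"wy":0,"wz":-0.074,"jaw":8},{"x":0,"y":0,"z":0,"wx":0,"wy":0,"wz":-0.074,"jaw":8}]' ; python3 -m pendant '[{"x":0,"y":0,"z":0,"wx":0,"wy":0,"wz":0,"jaw":8},{"x":0,"y":0,"z":0,"wx":0,"wy":0,"wz":0,"jaw":8},{"x":0,"y":0,"z":0,"wx":0,"wy":0,"wz":0,"jaw":8},{"x":0,"y":0,"z":0,"wx":0,"wy":0,"wz":0,"jaw":8},{"x":0,"y":0,"z":0,"wx":0,"wy":0,"wz":0,"jaw":8},{"x":0,"y":0,"z":0,"wx":0,"wy":0,"wz":0,"jaw":8},{"x":0,"y":0,"z":0,"wx":0,"wy":0,"wz":0,"jaw":8},{"x":0,"y":0,"z":0,"wx":0,"wy":0,"wz":0,"jaw":8}]';python3 -c "
from h import *
s=get_state();Rm=R.from_rotvec(s['tool_rot']).as_matrix();print(s['tool_pos'],np.degrees(np.arctan2(Rm[1,1],Rm[0,1])),s['contact_force'],s['joints'])"
```

```text
time_s: 23.5
tool_pos: [0.4788, 0.1043, 0.1187]
tool_rot: [3.127, -0.294, -0.001]
contact_force: [-3.4, -0.5, 3.6]
opening: 0.0118
grip_force: 30.0
time_s: 24.5
tool_pos: [0.4788, 0.1043, 0.1188]
tool_rot: [3.129, -0.281, -0.001]
contact_force: [-3.8, 0.1, 4.5]
opening: 0.012
grip_force: 30.0
[0.47878162 0.10431374 0.11875846] -100.26438882601079 [-3.75229604  0.05295863  4.50961079] [1.90229833e-01 4.18022012e-01 2.00341112e+00 9.21829373e-06
 7.21049819e-01 1.94016675e+00]
```

The jaw yaw is -100.3°, so the slot lies at -10.3°, along the marks at -10.5°. Keeping hold of the bar (which also keeps the key lined up), I'll press the plate straight down.

```bash
python3 -m pendant '[{"x":0,"y":0,"z":-0.001,"wx":0,"wy":0,"wz":0,"jaw":8},{"x":0,"y":0,"z":-0.001,"wx":0,"wy":0,"wz":0,"jaw":8},{"x":0,"y":0,"z":-0.001,"wx":0,"wy":0,"wz":0,"jaw":8},{"x":0,"y":0,"z":-0.001,"wx":0,"wy":0,"wz":0,"jaw":8},{"x":0,"y":0,"z":0,"wx":0,"wy":0,"wz":0,"jaw":8},{"x":0,"y":0,"z":0,"wx":0,"wy":0,"wz":0,"jaw":8},{"x":0,"y":0,"z":0,"wx":0,"wy":0,"wz":0,"jaw":8},{"x":0,"y":0,"z":0,"wx":0,"wy":0,"wz":0,"jaw":8}]' ; python3 -m pendant '[{"x":0,"y":0,"z":-0.001,"wx":0,"wy":0,"wz":0,"jaw":8},{"x":0,"y":0,"z":-0.001,"wx":0,"wy":0,"wz":0,"jaw":8},{"x":0,"y":0,"z":-0.001,"wx":0,"wy":0,"wz":0,"jaw":8},{"x":0,"y":0,"z":-0.001,"wx":0,"wy":0,"wz":0,"jaw":8},{"x":0,"y":0,"z":0,"wx":0,"wy":0,"wz":0,"jaw":8},{"x":0,"y":0,"z":0,"wx":0,"wy":0,"wz":0,"jaw":8},{"x":0,"y":0,"z":0,"wx":0,"wy":0,"wz":0,"jaw":8},{"x":0,"y":0,"z":0,"wx":0,"wy":0,"wz":0,"jaw":8}]'
```

```text
time_s: 25.5
tool_pos: [0.4788, 0.1043, 0.1149]
tool_rot: [3.129, -0.281, -0.001]
contact_force: [-4.2, 0.3, 6.8]
opening: 0.0117
grip_force: 30.0
time_s: 26.5
tool_pos: [0.4788, 0.1043, 0.111]
tool_rot: [3.129, -0.281, -0.001]
contact_force: [-4.7, -0.1, 9.0]
opening: 0.0116
grip_force: 30.0
```

The force follows the spring, 9 N at 7.8 mm of travel. I'll push a little more until the stop is felt.

```bash
python3 -m pendant '[{"x":0,"y":0,"z":-0.001,"wx":0,"wy":0,"wz":0,"jaw":8},{"x":0,"y":0,"z":-0.001,"wx":0,"wy":0,"wz":0,"jaw":8},{"x":0,"y":0,"z":0,"wx":0,"wy":0,"wz":0,"jaw":8},{"x":0,"y":0,"z":0,"wx":0,"wy":0,"wz":0,"jaw":8},{"x":0,"y":0,"z":0,"wx":0,"wy":0,"wz":0,"jaw":8},{"x":0,"y":0,"z":0,"wx":0,"wy":0,"wz":0,"jaw":8},{"x":0,"y":0,"z":0,"wx":0,"wy":0,"wz":0,"jaw":8},{"x":0,"y":0,"z":0,"wx":0,"wy":0,"wz":0,"jaw":8}]'; python3 - <<'E'
from h import *
im,E=snap('wrist','w8');t,_=snap('side','s8');cv2.imwrite('pics/c8.png',np.hstack([cv2.resize(im,(400,300)),cv2.resize(t[180:390,140:420],(400,300))])[:,:,::-1])
s=get_state();print(s['tool_pos'],s['contact_force'],s['grip_force'])
E
```

```text
time_s: 27.5
tool_pos: [0.4789, 0.1043, 0.1105]
tool_rot: [3.129, -0.281, -0.001]
contact_force: [-10.9, -0.8, 29.1]
opening: 0.0121
grip_force: 30.0
[0.47884928 0.10431793 0.11053181] [-11.48533563  -0.9561571   28.87817762] 30.007228553295135
```

View pics/c8.png

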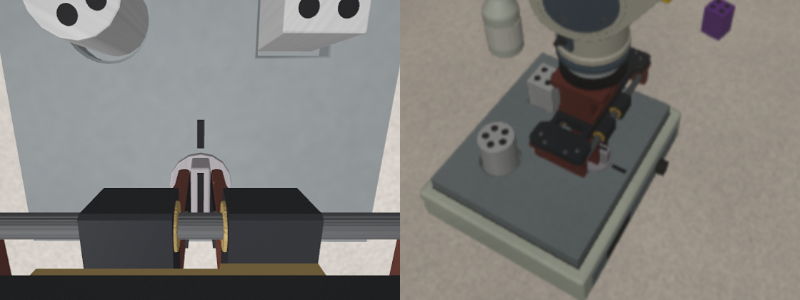

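The slot at (201,187) lines up with the index mark at (200,134). Both blocks are seated, and the plate is at its stop with a steady 29 N. I'm handing in.

```bash
python3 -c "
from workcell import *
print(hand_in())"
```

```text
the job is handed in; nothing more can be done
None
```

I handed the job in at about 27.6 s: both blocks are home in their nests and released, the fastener slot is lined up with the index marks, and the plate is held down on its stop with about 29 N; the judge's verdict was not shown.

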